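Rest the long attenuator on its cradle stand

ROBOT

A 6-joint arm with a two-finger parallel gripper is mounted at the origin on the work surface. World frame = base frame: x ahead of the robot, y to its left, z up, the work surface at z = 0. Lengths are in mm, angles in rad, forces in N, time in s.
With the tool pointing down it reaches from about 225 to 875 mm from the base axis. Payload 3.4 kg.
Tool frame: the origin (TCP) lies at the very end of the fingers, on their centre line; the grasp point (between the pads) lies 19 mm behind it; z points along the fingers, y is the line along which they close (so a half turn about z gives the same grasp; the last joint's range is limited). The gripper opens to 85 mm and grips with 20 to 120 N. Pads are 22 mm wide; open, the fingers measure 114 mm over their backs; the gripper's body (76 mm by 85 mm) begins 54 mm behind the grasp point. The pads swing forward as they close: fully open they stand 13 mm farther back than shut.
Start: joints at [-1.382, 0.276, 1.505, -0, 1.361, -0.121], TCP at [175.299, -547.665, 191.828] pointing down, gripper open.
Joint ranges: [-2.89, 2.89], [-0.75, 2.08], [0.22, 2.7], [-1.18, 4.32], [0.11, 2.71], [-2.7, 2.7]. Speed limits (rad/s): [2.57, 2.57, 3.14, 3.14, 3.14, 3.14].

INTERFACE

Orientations are given as a unit quaternion [w, x, y, z].
In Python, from cell import ctrl gives the robot as it stands.
- The arm moves only by the shell command python3 -m jog 'ROWS' [FORCE]. ROWS is JSON, one flat list of numbers, 7 for each row, row after row: the shift along the tool's x, y, z in m, then the turn, a rotation vector about the tool's x, y, z in rad, then the closure in counts, from 0 (fully open) to 255 (shut). A call has exactly 8 rows; each row is the pose to reach, as a shift and turn from the pose commanded when the call began, along the tool's axes at that moment; what a row does not reach only later rows make up. A row lasts 1/10 s, in which the tool goes at most 50 mm and 8.59 degrees, less where a joint would pass 70% of its speed; a pose out of reach is approached as far as the arm can. A call with a gripper value outside its range is refused whole. The fingers move at their own pace and stop on an object; FORCE is the grip in N (left out, the last holds). Time passes only in rows, so rows that repeat a pose let the fingers close, or fill a call up. It gives the time, the measured TCP pose, the force, the opening and the grip force at its end, in the units of the state.
- ctrl.get_state(): the state, without advancing time (a new reading comes with each control period).
- ctrl.capture(name): name is "side" or "top"; returns the picture (384x512x3 uint8, blue, green, red); there is no depth.
- ctrl.calibration(name): a dict with "fx", "fy", "cx", "cy" (pixels), "R" (3x3) and "t" (3): a world point X has camera coordinates R X + t. Camera axes: x right, y down, z forward; pixel columns grow to the right and rows downward; lengths in mm; the calibration is good to about 2 mm. A picture is of the moment at which its call begins. calibration takes no time and is no camera call.
- ctrl.finish_job(): hands the job in; it is judged then, once.
The state is a dict: "t": time; "joints": joint angles; "qvel": joint speeds; "joint_torque": joint torques, N m; "ee_pos": TCP position; "eef_rot": TCP orientation; "contact_force": force on the tool from outside, world axes, zero at the start; "torque": the same for the moment, N m; "grip_width": finger opening in mm; "finger_force": force on a finger pad.
Only numpy, scipy, OpenCV 4.12 (cv2) and the standard library are available. Lean on these libraries where they do the work, as an engineer would, in place of code of your own. Each camera call takes 0.05 s, during which the arm holds its last target. There are 200 camera calls.

TASK

Pick up the longer of the two black finned attenuators and lay it level across the raised two-notch stand, a metal connector resting in each V notch. Let go only once it is down in the notches, and leave the short attenuator and the grey divider box where they lie.

Things in the scene. Friction and masses are not known exactly. Their poses are not given: they have to be found in the camera images.
- attenuator: The longer attenuator: black finned block 60 mm long (x), 36 mm wide (y), 36 mm high, with a round steel connector 18 mm in diameter, 36 mm long, on the axis at each end; 132 mm overall, the same both ways round, 0.18 to 0.35 kg. Origin at its very centre, where it balances, 18 mm above the bench at the start; x along the connectors. Grip across the 36 mm width.
- cradle (a point): Midway between the notches of the fixed stand, 93 mm above the bench: the attenuator's centre at rest. x notch to notch (attenuator's x lies along it, either way round), y across, z up. Base 124 x 64 x 8 mm; two aluminium Y posts 8 mm thick, mid-planes 47 mm either side; V notches: sides 60 degrees from level, bottom 75 mm up, mouth 36 mm wide; horns 46 mm over all, tips 108 mm up.
- short_attenuator: A bystander of the same make, too short for the stand: finned block 30 mm long (x), 36 mm wide and high, with steel connectors 15 mm long; 60 mm overall. Origin at its centre, 18 mm above the bench. Leave it where it lies.
- divider: A bystander: a grey metal power-divider box 70 (x) x 50 (y) x 22 mm (z) with small brass sockets. Origin at its centre, 11 mm above the bench. Leave it where it lies.
Things that resemble listed ones, but are neither listed nor needed, are in the scene too. Of the things that look like the part that bears cradle, the smallest one is meant.

How it is judged (in metres and radians):
On the way, in this order (a step that is already met when the one before it is completed fails the run):
1. the long attenuator is lifted off the bench in the fingers (height (world z) of attenuator above 0.05 m and contact force between the fingers and attenuator above 0.5 N), for 0.1 s.
2. it is set down in the notches (within 10 mm of its resting height) while the fingers still hold it (contact force between the fingers and attenuator above 0.5 N and z of attenuator in the frame of cradle between -0.01 and 0.01 m and y of attenuator in the frame of cradle between -0.012 and 0.012 m and x of attenuator in the frame of cradle between -0.018 and 0.018 m), for 0.05 s.
At the end, for the whole second after the job is handed in: The long attenuator lies still and released in both notches: centre within 10 mm in height and across, 18 mm along, of the cradle point, axis within 10 degrees of the notch line; the short attenuator and the divider box are within 30 mm of their starts (z of attenuator in the frame of cradle between -0.01 and 0.01 m and y of attenuator in the frame of cradle between -0.01 and 0.01 m and x of attenuator in the frame of cradle between -0.018 and 0.018 m and angle between the x axis of attenuator and the x axis of cradle, either way round below 0.175 rad and linear speed of attenuator below 0.02 m/s and distance of each of short_attenuator, divider from where it was at the start of the episode below 0.03 m); the robot touches nothing.
It fails at once if the short attenuator is moved more than 30 mm (distance of short_attenuator from where it was at the start of the episode above 0.03 m).
It fails at once if the divider box is moved more than 30 mm (distance of divider from where it was at the start of the episode above 0.03 m).
It also fails if it takes over 40 s, if anything falls off the work surface, if the arm or the gripper's body presses on something with over 40 N, if the wrist force passes 120 N, or if a joint passes its speed limit or range.

## Working session

There is one attempt and no reset: what is moved stays moved. The work goes in short steps, Python scripts to look and compute and a shell command to move; the robot and the scene stay as the last step left them, time stands still between calls to the robot, and variables do not carry over. Pictures are saved under pics/ and viewed, at most 10 in all, crops included, and the job is handed in when it is done.

```bash
mkdir -p pics; python3 - <<'E'
from cell import ctrl
import cv2,numpy as np
for n in("top","side"):
    cv2.imwrite(f"pics/{n}0.png",ctrl.capture(n)); c=ctrl.calibration(n); R=np.array(c["R"]);print(n,c["fx"],c["fy"],c["cx"],c["cy"],R.round(3).tolist(),(-R.T@np.array(c["t"])).round(1))
s=ctrl.get_state();print(s["t"],s["ee_pos"],s["eef_rot"],s["grip_width"])
E
```

```text
top 451.0192487024791 451.0192487024791 248.2214959366525 192.43903696935945 [[-0.01, -1.0, 0.017], [-0.998, 0.009, -0.067], [0.067, -0.018, -0.998]] [ 409.6   51.1 1206.3]
side 451.9909105085405 451.9909105085405 258.19726997715657 194.66989969545668 [[-0.847, -0.532, 0.0], [-0.297, 0.474, -0.829], [0.441, -0.702, -0.559]] [-46.2 860.3 769.7]
0.1 [ 175.20528528 -547.10072523  191.02586997] [-8.11630007e-04  9.88024667e-01  1.54293870e-01 -2.21711922e-05] 85.24545778776637
```

View pics/top0.png

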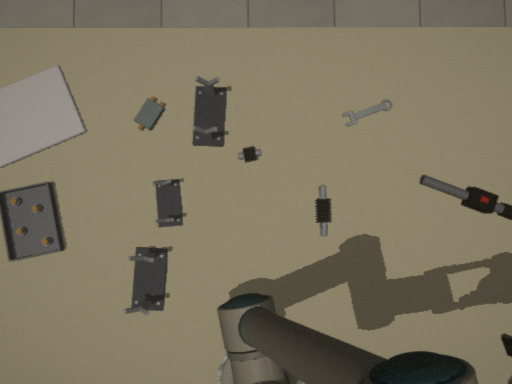

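View pics/side0.png

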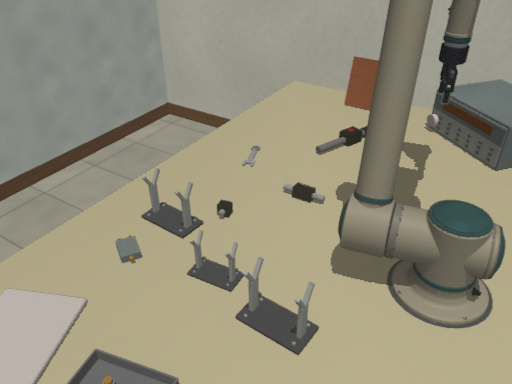

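The top view shows the long attenuator at about (323,211). The smallest of the three stands is at (169,203), with its notch line roughly along the image rows. Next I'll measure both of them.

```bash
cat > h.py <<'E'
import numpy as np
from cell import ctrl
def ray(n,uv,z):
    c=ctrl.calibration(n);R=np.array(c["R"]);o=-R.T@np.array(c["t"])
    d=R.T@np.array([(uv[0]-c["cx"])/c["fx"],(uv[1]-c["cy"])/c["fy"],1]);return o+d*(z-o[2])/d[2]
def proj(n,X):
    c=ctrl.calibration(n);p=np.array(c["R"])@np.array(X)+np.array(c["t"]);return c["fx"]*p[0]/p[2]+c["cx"],c["fy"]*p[1]/p[2]+c["cy"]
E
python3 - <<'E'
import cv2,numpy as np
from h import *
im=cv2.imread("pics/top0.png"); hsv=cv2.cvtColor(im,cv2.COLOR_BGR2HSV)
def blob(x0,y0,x1,y1,vmax,smax=256):
    h=hsv[y0:y1,x0:x1]; m=((h[...,2]<vmax)&(h[...,1]<smax)).astype(np.uint8)
    n,l,s,c=cv2.connectedComponentsWithStats(m); k=1+np.argmax(s[1:,4]); p=np.argwhere(l==k)[:,::-1]+[x0,y0]
    return p.astype(np.float32),cv2.minAreaRect(p.astype(np.float32))
for nm,a,zz in(("fins",(305,180,342,240,45),(18,36)),("stand",(145,172,190,235,75),(8,)),("att all",(305,180,342,240,256,60),(18,))):
    p,r=blob(*a); b=cv2.boxPoints(r)
    print(nm,len(p),np.round(r[0],1),np.round(r[1],1),round(r[2],1))
    for z in zz:
        w=np.array([ray("top",q,z)[:2] for q in b]);e=[w[1]-w[0],w[2]-w[1]];L=max(e,key=np.linalg.norm)
        print(z,"centre",ray("top",r[0],z)[:2].round(1),"mean",ray("top",p.mean(0),z)[:2].round(1),"sides",[np.linalg.norm(v).round(1) for v in e],"dir",np.degrees(np.arctan2(L[1],L[0])).round(1))
a=cv2.resize(im[170:240,140:200],None,fx=7,fy=7,interpolation=2); b=cv2.resize(im[175:245,300:345],None,fx=7,fy=7,interpolation=2)
cv2.imwrite("pics/crop0.png",np.hstack([a,b]))
s=cv2.imread("pics/side0.png");cv2.imwrite("pics/crops0.png",np.hstack([cv2.resize(s[225:295,180:250],None,fx=5.5,fy=5.5,interpolation=2),cv2.resize(s[160:230,265:335],None,fx=5.5,fy=5.5,interpolation=2)]))
E
```

```text
fins 242 [322.8 210.1] [21.7 12. ] 85.6
18 centre [ 440.4 -166.6] mean [ 440.6 -166.4] sides [np.float64(31.8), np.float64(57.3)] dir -176.9
36 centre [ 439.9 -163.3] mean [ 440.2 -163.1] sides [np.float64(31.3), np.float64(56.4)] dir -176.9
stand 948 [169.  202.5] [45.4 24.1] 84.8
8 centre [464.9 240.2] mean [463.8 239.5] sides [np.float64(63.8), np.float64(120.8)] dir -174.9
att all 250 [323.5 218.5] [33. 13.] 90.0
18 centre [ 418.3 -168. ] mean [ 415.3 -168.6] sides [np.float64(34.5), np.float64(87.0)] dir 178.7
```

View pics/crop0.png

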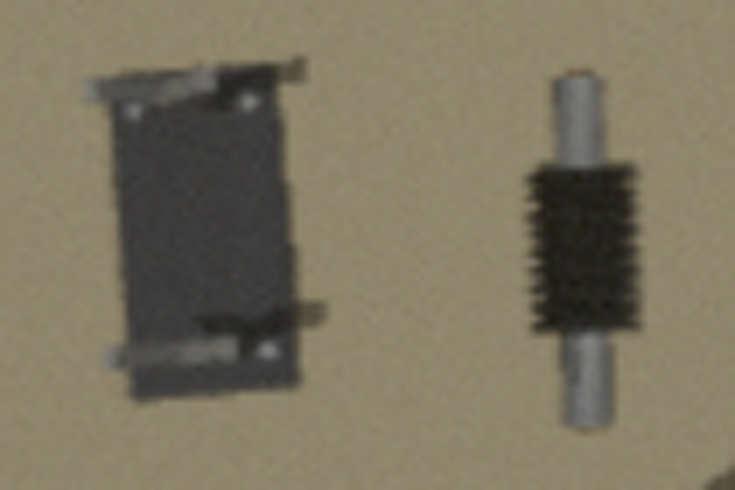

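View pics/crops0.png

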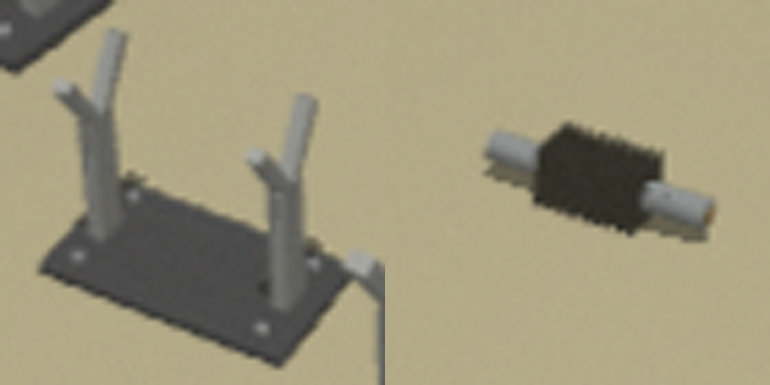

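```bash
python3 - <<'E'
from h import *
d=lambda a:np.degrees(np.arctan2(a[1],a[0])).round(1)
def pr(n,A,B,z):
    a,b=[ray(n,p,z)[:2] for p in(A,B)];print(n,z,((a+b)/2).round(1),np.linalg.norm(a-b).round(1),d(a-b))
pr("top",(322.6,185.3),(324,236.1),22)
pr("top",(161.9,182),(164.6,220.3),106)
pr("side",(196.6,236.4),(231.1,248.5),106)
f=lambda x,y:(265+x/5.5,160+y/5.5)
pr("side",f(495,145),f(709,208),18)
print(proj("side",(464,240,8)),proj("top",(464,240,93)))
E
```

```text
top 22 [ 439.1 -167.2] 133.7 0.3
top 106 [464.  238.6] 93.6 4.1
side 106 [460.  244.9] 92.2 4.7
side 18 [ 259.8 -280.6] 120.7 1.2
(np.float64(215.70777639023), np.float64(272.0546882138107)) (np.float64(163.57608159167742), np.float64(201.358811536889))
```

```bash
python3 -m jog '[0.368,-0.283,0,0,0,0.292,0, 0.368,-0.283,0,0,0,0.292,0, 0.368,-0.283,0,0,0,0.292,0, 0.368,-0.283,0,0,0,0.292,0, 0.368,-0.283,0,0,0,0.292,0, 0.368,-0.283,0,0,0,0.292,0, 0.368,-0.283,0,0,0,0.292,0, 0.368,-0.283,0,0,0,0.292,0]' 60
python3 -c "
from cell import ctrl
s=ctrl.get_state();print(s['eef_rot'],s['joints'])"
```

```text
t: 0.9
ee_pos: [403.5, -216.8, 191.7]
eef_rot: [0.0, 1.0, 0.009, 0.0]
contact_force: [0.7, -0.6, 0.4]
grip_width: 85.2
finger_force: 0.0
[5.07350989e-05 9.99961935e-01 8.72507134e-03 8.69863023e-06] [-6.45081978e-01  9.84056515e-02  1.73536033e+00 -7.24554429e-05
  1.30775115e+00  9.08282822e-01]
```

```bash
python3 -m jog '[0.034,-0.046,0,0,0,0,0, 0.034,-0.046,0,0,0,0,0, 0.034,-0.046,0.04,0,0,0,0, 0.034,-0.046,0.08,0,0,0,0, 0.034,-0.046,0.1,0,0,0,0, 0.034,-0.046,0.1,0,0,0,0, 0.034,-0.046,0.1,0,0,0,0, 0.034,-0.046,0.1,0,0,0,0]' 60
python3 - <<'E'
from h import *;import cv2
im=ctrl.capture("top");s=ctrl.capture("side")
cv2.imwrite("pics/pre.png",np.hstack([cv2.resize(im[150:260,280:370],None,fx=4,fy=4),cv2.resize(s[100:210,260:350],None,fx=4,fy=4)]))
e=ctrl.get_state();print(e["ee_pos"],e["eef_rot"])
E
```

```text
t: 1.7
ee_pos: [437.2, -173.2, 93.2]
eef_rot: [0.001, 1.0, 0.009, 0.001]
contact_force: [-0.2, 0.0, 0.8]
grip_width: 85.1
finger_force: 0.0
[ 437.17144584 -173.03208587   93.24582448] [8.62998232e-04 9.99960510e-01 8.73944982e-03 1.36193293e-03]
```

View pics/pre.png

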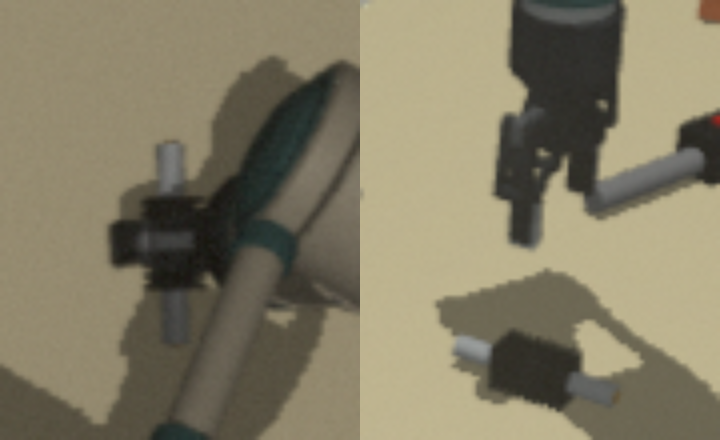

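The view shows the fingers straddling the block's width, about 7 mm short in y. I'll correct that, then descend.

```bash
python3 -m jog '[0.002,-0.007,0.02,0,0,0,0, 0.002,-0.007,0.05,0,0,0,0, 0.002,-0.007,0.075,0,0,0,0, 0.002,-0.007,0.088,0,0,0,0, 0.002,-0.007,0.088,0,0,0,0, 0.002,-0.007,0.088,0,0,0,0, 0.002,-0.007,0.088,0,0,0,60, 0.002,-0.007,0.088,0,0,0,100]' 60
python3 -m jog '[0,0,0,0,0,0,255,0,0,0,0,0,0,255,0,0,0,0,0,0,255,0,0,0,0,0,0,255,0,0,0,0,0,0,255,0,0,0,0,0,0,255,0,0,0,0,0,0,255,0,0,0,0,0,0,255]' 60
```

```text
t: 2.6
ee_pos: [439.0, -165.7, 4.9]
eef_rot: [0.001, 1.0, 0.009, 0.001]
contact_force: [-0.3, 0.3, 0.8]
grip_width: 59.0
finger_force: 0.0
t: 3.4
ee_pos: [438.0, -165.1, 3.8]
eef_rot: [0.0, 1.0, 0.009, -0.0]
contact_force: [-0.1, 0.6, 0.3]
grip_width: -0.0
finger_force: 0.0
```

```bash
python3 - <<'E'
from h import *;import cv2
im=ctrl.capture("top");s=ctrl.capture("side")
cv2.imwrite("pics/g.png",np.hstack([cv2.resize(im[150:260,280:370],None,fx=4,fy=4),cv2.resize(s[100:210,260:350],None,fx=4,fy=4)]))
e=ctrl.get_state();print(e["ee_pos"],e["grip_width"],proj("side",e["ee_pos"]),proj("top",e["ee_pos"]))
E
```

```text
[ 437.97505802 -165.12365364    3.78449937] 0.20380655201662715 (np.float64(303.13752767249696), np.float64(196.45768828216825)) (np.float64(321.29284263336683), np.float64(211.19723860085887))
```

View pics/g.png

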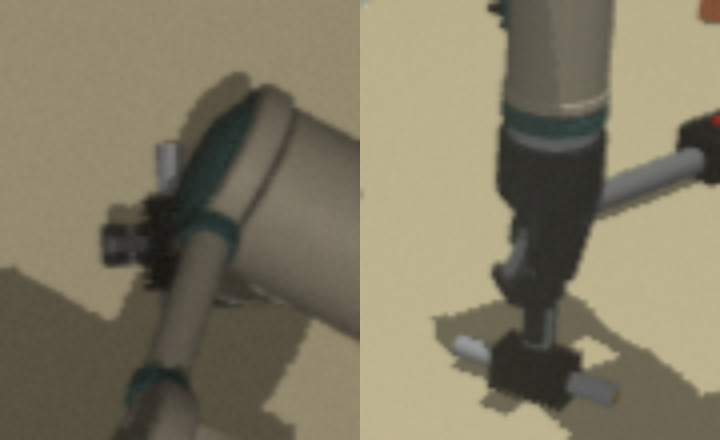

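```bash
python3 - <<'E'
from h import *
for z in (93,106,120,135):
  for y in(-131,-215): print(z,y,np.round(proj("side",(437,y,z)),1),np.round(proj("top",(437,y,z)),1))
for z in (4,18,36,50): print(z,np.round(proj("side",(438,-165,z)),1))
for x in (409,469):
  for y in (-148,-184):
    for z in(0,36): print(x,y,z,np.round(proj("side",(x,y,z)),1))
E
python3 -m jog '[0,0,0,0,0,0,0,0,0,0,0,0,0,0,0,0,0,0,0,0,0,0,0,0,0,0,0,0,0,0,0,0,0,0,0,0,0,0,0,0,0,0,0,0,0,0,0,0,0,0,0,0,0,0,0,0]'
python3 - <<'E'
from h import *;import cv2
s=ctrl.capture("side")
cv2.imwrite("pics/g2.png",cv2.resize(s[130:220,260:350],None,fx=6,fy=6,interpolation=2))
E
```

```text
93 -131 [299.6 176.4] [314.  210.8]
93 -215 [312.8 163.8] [347.8 210.5]
106 -131 [299.9 172.5] [314.9 210.7]
106 -215 [313.1 160. ] [349.1 210.3]
120 -131 [300.1 168.2] [315.8 210.5]
120 -215 [313.5 155.9] [350.5 210.2]
135 -131 [300.4 163.6] [316.9 210.3]
135 -215 [313.8 151.4] [352. 210.]
4 [303.1 196.4]
18 [303.4 192.6]
36 [303.7 187.5]
50 [304.  183.5]
409 -148 0 [309.1 203.2]
409 -148 36 [309.9 193.1]
409 -184 0 [314.5 197.4]
409 -184 36 [315.4 187.4]
469 -148 0 [291.3 197.1]
469 -148 36 [291.8 187.1]
469 -184 0 [296.9 191.5]
469 -184 36 [297.5 181.6]
t: 4.3
ee_pos: [438.0, -165.2, 3.8]
eef_rot: [0.0, 1.0, 0.009, -0.0]
contact_force: [-0.0, 0.3, 1.0]
grip_width: 85.5
finger_force: 0.0
```

View pics/g2.png

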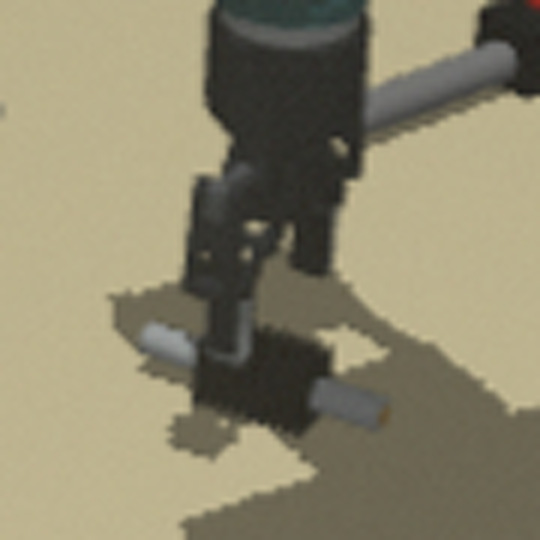

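The side view shows the open fingertips about 30 mm higher than the reported TCP, and the fingers closed just above the block. The TCP height reading has an offset, so I need to go lower, carefully.

```bash
python3 -m jog '[0,0.002,0.005,0,0,0,0, 0,0.002,0.01,0,0,0,0, 0,0.002,0.015,0,0,0,0, 0,0.002,0.018,0,0,0,0, 0,0.002,0.021,0,0,0,0, 0,0.002,0.024,0,0,0,0, 0,0.002,0.026,0,0,0,0, 0,0.002,0.026,0,0,0,0]'
python3 - <<'E'
from h import *;import cv2
s=ctrl.capture("side")
cv2.imwrite("pics/g3.png",cv2.resize(s[130:220,260:350],None,fx=6,fy=6,interpolation=2))
E
```

```text
t: 5.15
ee_pos: [437.9, -167.0, -22.5]
eef_rot: [-0.0, 1.0, 0.009, -0.0]
contact_force: [0.6, -0.1, 0.5]
grip_width: 85.3
finger_force: 0.0
```

View pics/g3.png

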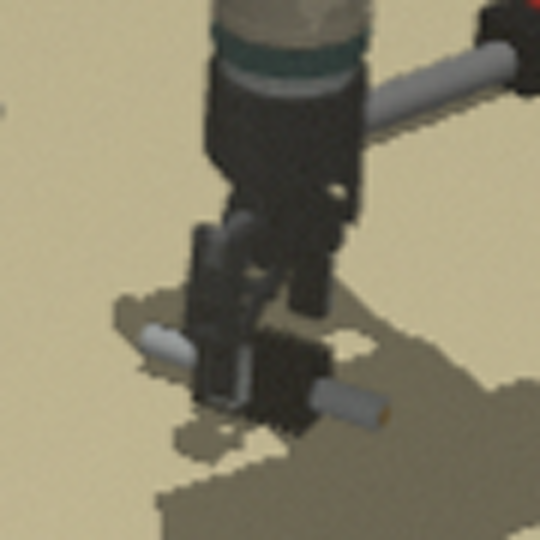

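Now the fingertips flank the block at about mid height, so I'll close.

```bash
python3 -m jog '[0,0,0,0,0,0,120,0,0,0,0,0,0,140,0,0,0,0,0,0,160,0,0,0,0,0,0,180,0,0,0,0,0,0,200,0,0,0,0,0,0,255,0,0,0,0,0,0,255,0,0,0,0,0,0,255]' 70
```

```text
t: 6.0
ee_pos: [438.5, -167.4, -21.7]
eef_rot: [0.0, 1.0, 0.009, 0.0]
contact_force: [-0.1, -0.1, 5.4]
grip_width: 34.7
finger_force: 71.4
```

```bash
python3 -m jog '[0,0,-0.02,0,0,0,255,0,0,-0.06,0,0,0,255,0,0,-0.1,0,0,0,255,0,0,-0.14,0,0,0,255,0,0,-0.16,0,0,0,255,0,0,-0.16,0,0,0,255,0,0,-0.16,0,0,0,255,0,0,-0.16,0,0,0,255]'
python3 - <<'E'
from h import *;import cv2
s=ctrl.get_state();print(s["ee_pos"],s["eef_rot"],s["torque"])
a=ctrl.capture("side");cv2.imwrite("pics/l.png",a)
b=ctrl.capture("top");cv2.imwrite("pics/lt.png",b)
cv2.imwrite("pics/lift.png",np.hstack([cv2.resize(b[150:260,280:370],None,fx=4,fy=4,interpolation=2),cv2.resize(a[80:190,260:350],None,fx=4,fy=4,interpolation=2)]))
E
```

```text
t: 6.8
ee_pos: [436.4, -166.2, 135.7]
eef_rot: [-0.001, 1.0, 0.009, -0.002]
contact_force: [-0.6, 0.2, -2.1]
grip_width: 34.6
finger_force: 70.6
[ 436.43034245 -166.24021286  135.68184438] [-0.0010887   0.99995796  0.00889367 -0.00194891] [ 0.00873189 -0.02589018 -0.00450692]
```

View pics/lift.png

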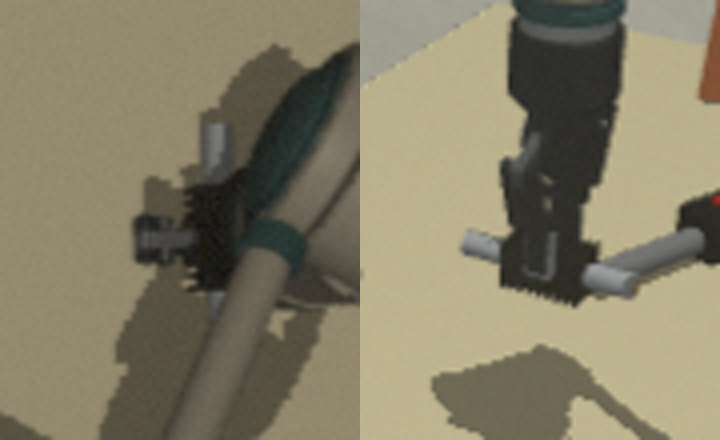

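```bash
python3 -m jog '[0.002,-0.02,0,0,0,0,255,0.004,-0.05,0,0,0,0,255,0.008,-0.09,0,0,0,-0.02,255,0.012,-0.13,0,0,0,-0.03,255,0.016,-0.17,0,0,0,-0.04,255,0.018,-0.21,0,0,0,-0.06,255,0.021,-0.25,0,0,0,-0.06,255,0.024,-0.28,0,0,0,-0.06,255]'
python3 -c "
from cell import ctrl
s=ctrl.get_state();print(s['ee_pos'],s['eef_rot'])"
```

```text
t: 7.7
ee_pos: [456.0, 115.5, 136.6]
eef_rot: [-0.0, 0.999, 0.039, -0.001]
contact_force: [0.6, -0.1, -1.8]
grip_width: 34.3
finger_force: 70.6
[456.0499144  115.47435769 136.55203566] [-2.08536269e-04  9.99221770e-01  3.94256158e-02 -1.19646132e-03]
```

```bash
python3 -m jog '[0.005,-0.035,0,0,0,0,255,0.01,-0.07,0,0,0,0,255,0.014,-0.1,0,0,0,0,255,0.016,-0.118,0,0,0,0,255,0.016,-0.124,0,0,0,0,255,0.016,-0.124,0,0,0,0,255,0.016,-0.124,0,0,0,0,255,0.016,-0.124,0,0,0,0,255]'
python3 - <<'E'
from h import *;import cv2
s=ctrl.get_state();print(s["ee_pos"],s["eef_rot"])
a=ctrl.capture("side");b=ctrl.capture("top");cv2.imwrite("pics/as.png",a);cv2.imwrite("pics/at.png",b)
cv2.imwrite("pics/ab.png",np.hstack([cv2.resize(b[150:250,120:200],None,fx=5,fy=5,interpolation=2),cv2.resize(a[190:290,175:255],None,fx=5,fy=5,interpolation=2)]))
u=np.array([np.cos(.082),np.sin(.082),0])
for k in(66,-66):
  X=np.array([463,241,175])+k*u;print(k,np.round(proj("side",X),1),np.round(proj("top",X),1))
E
```

```text
t: 8.5
ee_pos: [463.2, 236.9, 137.5]
eef_rot: [0.0, 0.999, 0.038, -0.0]
contact_force: [-1.1, -1.1, -1.8]
grip_width: 34.3
finger_force: 70.6
[463.20577271 236.9308985  137.54261752] [ 4.01397415e-04  9.99266447e-01  3.82926485e-02 -2.84277798e-04]
66 [186.9 208.6] [154.7 171.4]
-66 [238.  225.2] [159.3 229. ]
```

View pics/ab.png

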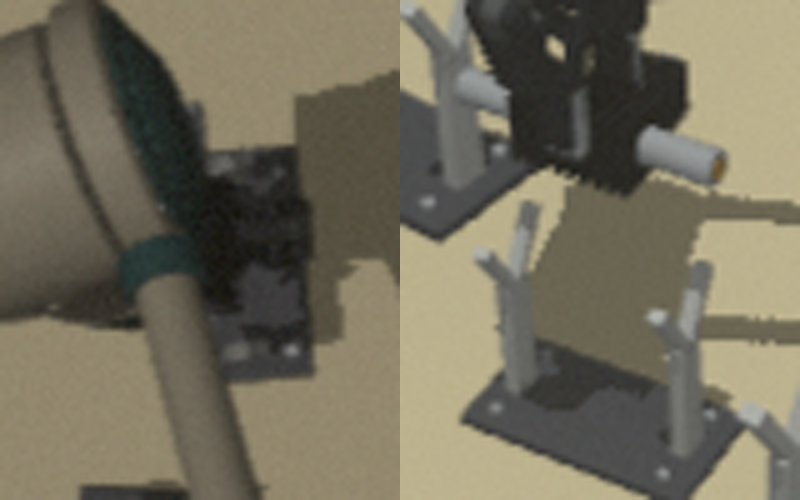

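The attenuator is held level above the stand, with its ends at about (187.4,206.8) and (238.6,223.2) in the side view. It needs a few mm more in +y. I've now viewed all 10 pictures, so the rest is numbers only.

```bash
python3 - <<'E'
from h import *
for z in(172,175,178):
  a,b=ray("side",(187.4,206.8),z),ray("side",(238.6,223.2),z);print(z,((a+b)/2).round(1),np.linalg.norm(a-b).round(1),np.degrees(np.arctan2(*(a-b)[[1,0]])).round(1))
# stand base in side via dark mask
import cv2
im=cv2.imread("pics/side0.png");h=cv2.cvtColor(im,cv2.COLOR_BGR2HSV)[225:295,180:250]
m=(h[...,2]<80).astype(np.uint8);n,l,s,c=cv2.connectedComponentsWithStats(m);
k=l[50,35] or 1+np.argmax(s[1:,4]);p=(np.argwhere(l==k)[:,::-1]+[180,225]).astype(float)
w=np.array([ray("side",q,8)[:2] for q in p],np.float32);r=cv2.minAreaRect(w);print(len(p),r,w.mean(0))
E
```

```text
172 [468.8 231.6 172. ] 133.4 4.9
175 [466.2 234.8 175. ] 132.7 4.9
178 [463.6 237.9 178. ] 132.1 4.9
772 ((462.14788818359375, 245.63504028320312), (123.21728515625, 63.842926025390625), 4.907730579376221) [459.89108 248.90395]
```

```bash
python3 -m jog '[-0.001,-0.005,0,0,0,-0.005,255,-0.001,-0.005,0.01,0,0,-0.005,255,-0.001,-0.005,0.03,0,0,-0.005,255,-0.001,-0.005,0.05,0,0,-0.005,255,-0.001,-0.005,0.06,0,0,-0.005,255,-0.001,-0.005,0.066,0,0,-0.005,255,-0.001,-0.005,0.068,0,0,-0.005,255,-0.001,-0.005,0.068,0,0,-0.005,255]'
python3 - <<'E'
from h import *;import cv2
s=ctrl.get_state();print(s["ee_pos"],s["eef_rot"],s["torque"])
a=ctrl.capture("side");cv2.imwrite("pics/d1.png",a)
E
```

```text
t: 9.4
ee_pos: [462.3, 243.2, 70.0]
eef_rot: [-0.0, 0.999, 0.041, 0.0]
contact_force: [-0.3, 0.0, -0.9]
grip_width: 34.7
finger_force: 70.6
[462.32455072 243.15809137  69.95161689] [-4.94485097e-05  9.99143671e-01  4.13745381e-02  2.63755476e-04] [-0.00652159  0.04826706  0.03686377]
```

```bash
python3 -m jog '[0,0,0.002,0,0,0,255,0,0,0.004,0,0,0,255,0,0,0.006,0,0,0,255,0,0,0.008,0,0,0,255,0,0,0.01,0,0,0,255,0,0,0.01,0,0,0,255,0,0,0.01,0,0,0,255,0,0,0.01,0,0,0,255]'
```

```text
t: 10.25
ee_pos: [462.1, 243.1, 59.8]
eef_rot: [0.0, 0.999, 0.041, 0.0]
contact_force: [-0.3, -0.3, -2.3]
grip_width: 34.6
finger_force: 70.6
```

```bash
python3 -m jog '[0,0,0.001,0,0,0,255,0,0,0.002,0,0,0,255,0,0,0.003,0,0,0,255,0,0,0.004,0,0,0,255,0,0,0.004,0,0,0,255,0,0,0.004,0,0,0,255,0,0,0.004,0,0,0,255,0,0,0.004,0,0,0,255]'
```

```text
t: 11.05
ee_pos: [462.1, 242.6, 55.8]
eef_rot: [0.0, 0.999, 0.042, 0.0]
contact_force: [0.4, -4.5, 0.8]
grip_width: 34.3
finger_force: 70.8
```

The stand is pushing toward −y, so the held part sits slightly too far in +y. I'll shift back about 1.5 mm while descending.

```bash
python3 -m jog '[0,0.0015,0,0,0,0,255,0,0.0015,0.0005,0,0,0,255,0,0.0015,0.001,0,0,0,255,0,0.0015,0.0015,0,0,0,255,0,0.0015,0.002,0,0,0,255,0,0.0015,0.002,0,0,0,255,0,0.0015,0.002,0,0,0,255,0,0.0015,0.002,0,0,0,255]'
```

```text
t: 11.85
ee_pos: [462.1, 241.4, 53.8]
eef_rot: [0.0, 0.999, 0.041, 0.0]
contact_force: [0.8, -1.5, -0.9]
grip_width: 34.3
finger_force: 70.8
```

```bash
python3 -m jog '[0,0.0005,0.0005,0,0,0,255,0,0.0005,0.001,0,0,0,255,0,0.0005,0.0015,0,0,0,255,0,0.0005,0.002,0,0,0,255,0,0.0005,0.002,0,0,0,255,0,0.0005,0.002,0,0,0,255,0,0.0005,0.002,0,0,0,255,0,0.0005,0.002,0,0,0,255]'
python3 -c "
from cell import ctrl
s=ctrl.get_state();print(s['ee_pos'],s['contact_force'],s['torque'])"
```

```text
t: 12.65
ee_pos: [462.3, 241.1, 53.0]
eef_rot: [-0.0, 0.999, 0.042, 0.0]
contact_force: [-2.9, -1.9, 8.6]
grip_width: 34.4
finger_force: 72.0
[462.31869609 241.07132038  53.00358751] [-2.88305553 -1.9492686   8.59363815] [-0.34540649  0.36466882  0.18956712]
```

It's seated: the height matches the prediction (53 against 53.3) and the stand pushes up with 8.6 N. Next I release and retreat.

```bash
python3 -m jog '[0,0,-0.0005,0,0,0,140,0,0,-0.0005,0,0,0,120,0,0,-0.0005,0,0,0,90,0,0,-0.0005,0,0,0,50,0,0,-0.0005,0,0,0,0,0,0,-0.0005,0,0,0,0,0,0,-0.0005,0,0,0,0,0,0,-0.0005,0,0,0,0]' 20
python3 -m jog '[0,0,-0.01,0,0,0,0,0,0,-0.03,0,0,0,0,0,0,-0.06,0,0,0,0,0,0,-0.09,0,0,0,0,0,0,-0.13,0,0,0,0,0,0,-0.15,0,0,0,0,0,0,-0.15,0,0,0,0,0,0,-0.15,0,0,0,0]'
python3 - <<'E'
from h import *;import cv2
a=ctrl.capture("side");cv2.imwrite("pics/end.png",a)
h=cv2.cvtColor(a,cv2.COLOR_BGR2HSV)
u=np.array([np.cos(.082),np.sin(.082),0])
for k in(66,0,-66):print(k,np.round(proj("side",np.array([462.5,241,93])+k*u),1))
# black block blob and its expected projection
m=(h[...,2]<45).astype(np.uint8);n,l,s,c=cv2.connectedComponentsWithStats(m)
for i in range(1,n):
  if s[i,4]>60 and 170<c[i][0]<260 and 200<c[i][1]<300: print(s[i],c[i].round(1))
w=np.array([[-u[1],u[0],0]])
P=np.array([proj("side",np.array([462.5,241,93])+i*30*u+(j*18*w[0])+[0,0,q*18]) for i in(-1,1) for j in(-1,1) for q in(-1,1)])
print(P.min(0).round(1),P.max(0).round(1),cv2.minEnclosingCircle(P.astype(np.float32))[0])
E
```

```text
t: 13.45
ee_pos: [462.2, 241.0, 52.2]
eef_rot: [0.0, 0.999, 0.041, 0.0]
contact_force: [-1.0, -0.1, -0.1]
grip_width: 85.4
finger_force: 0.0
t: 14.25
ee_pos: [461.9, 241.0, 202.6]
eef_rot: [-0.0, 0.999, 0.041, 0.0]
contact_force: [0.1, 0.4, -0.2]
grip_width: 85.6
finger_force: 0.0
66 [190.2 237. ]
0 [214.  245.4]
-66 [239.1 254.3]
[200 233  13  20  72] [205.9 243. ]
[210 244  14  15  72] [216.8 250.6]
[198.1 231.1] [229.6 260.1] (213.84786987304688, 245.3404083251953)
```

```bash
python3 - <<'E'
from h import *;import cv2
a=cv2.imread("pics/end.png");h=cv2.cvtColor(a,cv2.COLOR_BGR2HSV)
for r in range(226,266,2):print(r,"".join("#" if v<60 else "+" if v<100 else "o" if s<50 else "." for v,s in zip(h[r,180:250,2],h[r,180:250,1])))
E
```

```text
226 ++++ooooo++++++++++...................................................
228 ++++++++++++++++......................................................
230 oo++++++++++++.....ooo................................................
232 +++++++++++.......ooooo...+++++.......................................
234 ++++++++.ooooo....ooooo.+######+++++..................................
236 ++++++..ooooooooooooo++#############+#+++.............................
238 ........oooooooooooo+######################++++.+.....................
240 .........ooooooooo+#############################++....................
242 ..........ooo+ooo++#############################++...oooo.............
244 ............o++o+++##############################+..oooooo............
246 ..............o++++#########################+oo+++..ooooo.............
248 ..............ooo++########################+ooooooooooooo.............
250 ..............ooo++########################+oooooooooooooooo..........
252 ..............ooo++++++#+##################+ooooooooooooooo++.........
254 ...............oo+++oo..++++#+##############+ooooooooooooo.++.........
256 ...............ooo+++o.........++#+#########+.+++oooo+oooo............
258 ...............ooo+++++++++..........+#++#++...oo++o++o...............
260 ...............ooo++++++++##+++.................oooo++o...............
262 ...............ooo++++++++++#####++++...........oooo++o...............
264 ...............+ooo++++####+##########+++.......ooooo+oo..............
```

The block's outline (u 198–229, v 232–259) matches the predicted resting pose to within a pixel or so, and both connectors sit in the notches.

```bash
python3 -c "
from cell import ctrl
print(ctrl.finish_job())"
```

```text
the job is handed in; nothing more can be done
None
```

I laid the long attenuator level in both notches of the smallest stand, released it and handed the job in at about 14 s. The final side image matches its resting pose, and the short attenuator and divider box were never approached; the hand-in returned no verdict.

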